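# Set the length stop one notch over and butt the window profile against it

### The job

On the length-stop jig, press the yellow latch tab of the sliding stop and slide the stop one notch along, to the notch marked by the red clip, and let it latch there. Then bring the aluminium profile up so that it lies flat on the bed, flush along the fence, with its end butted against the steel stop plate. Leave the drill, the spray bottle and the grey tub where they are, and let go of everything.

Things in the scene. Friction and masses are not known exactly. Their poses are not given: they have to be found in the camera images.
- jig: Fixed length-stop jig. Origin at bench height, under the front face of the fence, level with the middle notch. x points from the plywood bed through the fence (away from the robot, up to 0.12 rad askew), y along the fence, to the left. Its frame, mm: bed x -125 to 85, y -420 to 220, top z 20; fence face x 0, same y span, 8 thick, top z 66.
- rail_mid (a point): Middle notch of the slotted aluminium rail behind the fence, at the rail's top (z 66 mm), 36 mm behind the fence face. Axes as the jig's. The rail is 360 mm long, with five 12 mm wide notches every 60 mm along y, at -120, -60, 0, 60 and 120 mm from here. The stop starts latched in the middle notch.
- stop (a joint): Position of the sliding stop along the jig's y axis, m: 0 in the middle notch, + towards jig +y, notches every 0.060. Range -0.1225 to 0.1225. Sliding friction about 2 N, plus about 1 N when the latch pin rubs under the rail. The latch leaves 1.5 mm of play either way in a notch.
- tab (a joint): How far the yellow tab is pressed down, m: 0 up (pin in a notch), 0.009 fully down. Spring 4 N at first, 8.5 N fully down. Pin clear of the notch beyond 0.005; below that the stop is locked. Let go between notches, the tab stays about 0.005 down with the pin sprung under the rail, the stop still slides, and the tab pops up by itself at a notch.
- tab_top (a point): Centre of the top of the yellow tab on the stop: 90 mm above the bench when up, 27 mm behind the fence face, in line (y) with the stop's notch. Tab 50 mm (x) by 56 mm (y), in a pocket 60 mm long in y, open on both x sides, between two black cheeks, 12 mm thick, 54 mm wide, top at 105 mm. Fingers in the pocket push the stop by a cheek.
- stop_face (a point): Point on the face of the steel stop plate, which the profile must butt against; the face looks to jig -y. The plate rides with the stop, its face 42 mm to jig -y of the tab's centre, and reaches from the fence 57 mm out over the bed, from z 24 to 100 mm. The point is 29 mm in front of the fence, 40 mm above the bench.
- clip_red: Red marker clip, fixed, 14 x 24 mm and 58 mm tall, standing on the bed behind the rail (66 mm behind the fence face), in line with the notch to use: the next one on either side of the middle notch. Origin at the centre of its foot, axes parallel to the jig's.
- clip_white: White marker clip, same size, fixed, at the next notch on the other side; not the one to use. Origin at the centre of its foot.
- profile_center (a point): Centre of the loose aluminium box profile: 50 mm wide (x), 180 mm long (y), 40 mm tall (z), hollow, 3 mm walls, about 0.3 kg. It starts on the bed, on the jig -y side of the stop, off the fence and up to 0.2 rad askew. When flush, its centre is 25 mm in front of the fence face, 40 mm above the bench and 90 mm from the stop plate's face.
- drill_mid (a point): Red and black cordless drill standing on its battery, bystander, 75 x 190 mm and 172 mm tall, to the right of the jig; the point is 85 mm up.
- sprayer_mid (a point): Pink spray bottle, bystander, 76 mm diameter, 167 mm tall, beyond the jig; the point is 85 mm up.
- tub_mid (a point): Grey open tub of offcuts, bystander, 120 x 160 mm, 75 mm tall, to the left of the jig; the point is at its centre, 37 mm up.
Not all that is in view belongs to the job. Of the things that look like the part that bears profile_center, the smallest one is meant.

How it is judged:
On the way:
1. the stop is latched (tab up) in the notch marked by the red clip (y of tab_top in the frame of clip_red between -0.004 and 0.004 m and value of joint tab below 0.0025 m), for 0.2 s.
At the end, for the whole second after the job is handed in: The stop is latched with its tab up (pressed less than 2.5 mm), in line with the red clip within 4 mm; the profile lies on the bed upright as it began, its end within 3 mm of the stop plate, its side within 3 mm of the fence and parallel to it within 0.03 rad, all at rest (all of step 1 and y of profile_center in the frame of stop_face between -0.093 and -0.087 m and x of profile_center in the frame of jig between -0.028 and -0.022 m and z of profile_center in the frame of jig between 0.036 and 0.044 m and angle between the y axis of profile_center and the y axis of jig, either way round below 0.03 rad and angle between profile_center's own z axis and vertical below 0.05 rad and linear speed of profile below 0.01 m/s and velocity of joint stop between -0.01 and 0.01 m/s); the robot touches nothing.
It fails at once if the drill is moved more than 25 mm or tipped (distance of drill_mid from where it was at the start of the episode above 0.025 m or angle between drill_mid's own z axis and vertical above 0.3 rad).
It fails at once if the spray bottle is moved more than 25 mm or tipped (distance of sprayer_mid from where it was at the start of the episode above 0.025 m or angle between sprayer_mid's own z axis and vertical above 0.3 rad).
It fails at once if the tub is moved more than 25 mm or tipped (distance of tub_mid from where it was at the start of the episode above 0.025 m or angle between tub_mid's own z axis and vertical above 0.3 rad).
It also fails if it takes over 62 s, if anything falls off the work surface, if the arm or the gripper's body presses on something with over 40 N, if the wrist force passes 120 N, or if a joint passes its speed limit or range.

### The arm

A 6-joint arm with a two-finger parallel gripper is mounted at the origin on the work surface. World frame = base frame: x ahead of the robot, y to its left, z up, the work surface at z = 0. Lengths are in m, angles in rad, forces in N, time in s.
With the tool pointing down it reaches from about 0.35 to 0.85 m from the base axis. Payload 8.1 kg.
Tool frame: the origin (TCP) lies between the finger pads; the fingertips stand nose_length ahead of it and the grasp point (between the pads) lies 2 mm behind it (nose_length is the distance from the TCP to the fingertips, in m); z points along the fingers, x is the direction in which the jaws open and shut, and the axes are right-handed (so a half turn about z gives the same grasp; the last joint's range is limited). The gripper opens to 93 mm and grips with 3 to 60 N. Pads are 15 mm wide; open, the fingers measure 128 mm over their backs; the gripper's body (75 mm by 188 mm) begins 65 mm behind the grasp point.
Start: joints at [-1.384, 0.13, 1.488, -0, 1.523, -0.085], TCP at [0.161, -0.578, 0.236] pointing down, gripper open.
Joint ranges: [-2.96, 2.96], [-0.89, 2.26], [0.02, 2.5], [-1.34, 4.48], [0, 2.73], [-2.66, 2.66]. Speed limits (rad/s): [2.39, 2.39, 2.79, 3.14, 3.14, 3.14].

### API

Orientations are given as a rotation vector (axis times angle).
In Python, from plant import * gives the robot as it stands.
- The arm moves only by the tool carry_out, never from a script. Its argument "steps" is a list of rows, each an object with "xyz": the shift along the world's x, y, z in cm, a list of three; "rot": the turn, a rotation vector about the world's x, y, z in degrees, a list of three. In form: [{"xyz": [tx, ty, tz], "rot": [rx, ry, rz]}, ...]. A call has 1 to 10 rows; each row is the pose to reach, as a shift and turn from the pose commanded when the call began; what a row does not reach only later rows make up. A row lasts 1/10 s, in which the tool goes at most 50 mm and 8.59 degrees, less where a joint would pass 70% of its speed; a pose out of reach is approached as far as the arm can. A call with a gripper value outside its range is refused whole. "grip" is the opening, from 0 (shut) to 1 (fully open), set as the call begins (left out, the last holds). The fingers move at their own pace and stop on an object; "force" is the grip in N (left out, the last holds). Time passes only in rows, so rows that repeat a pose let the fingers close. It gives the time, the measured TCP pose, the force and the opening at its end, in the units of the state.
- read_state(): the state, without advancing time (a new reading comes with each control period).
- read_camera(name): name is "side" or "top" or "wrist"; returns the picture (480x640x3 uint8, red, green, blue); there is no depth.
- calibration(name): a dict with "fov_y" (degrees; the focal length in pixels is half the picture's height over the tangent of half this angle, whatever the lens; pixels are square), "cx", "cy" (the principal point, pixels), "xyz" and "attitude" of the camera in the world. Camera axes: x right, y down, z forward; pixel columns grow to the right and rows downward; lengths in m; the calibration is good to about 2 mm. A picture is of the moment at which its call begins: read the wrist's pose just before it. calibration takes no time and is no camera call; for the wrist camera it gives the pose at the moment of the call.
- close_job(): hands the job in, once; it reports no verdict.
The state is a dict: "t": time; "q": joint angles; "dq": joint speeds; "joint_torque": joint torques, N m; "tool_pos": TCP position; "orientation": TCP orientation; "force": force on the tool from outside, world axes, zero at the start; "wrist_torque": the same for the moment, N m; "opening": finger opening in m.
Only numpy, scipy, OpenCV 4.12 (cv2) and the standard library are available. Lean on these libraries where they do the work, as an engineer would, in place of code of your own. Each camera call takes 0.05 s, during which the arm holds its last target.

## Working session

There is one attempt and no reset: what is moved stays moved. The work goes in short steps, Python scripts to look and compute and a tool call to move; the robot and the scene stay as the last step left them, time stands still between calls to the robot, and variables do not carry over. Pictures are saved under pics/ and viewed, and the job is handed in when it is done.

Besides the shell and the picture viewer there is one more tool, called after ">>>" as name(argument=value, ...), one argument or row to a line, values as JSON. carry_out: Moves the arm, as the interface text tells. Its arguments: {"type":"object","properties":{"steps":{"type":"array","items":{"type":"object","properties":{"xyz":{"type":"array","items":{"type":"number"}},"rot":{"type":"array","items":{"type":"number"}}}}},"grip":{"type":"number"},"force":{"type":"number"}},"required":["steps"]}

```bash
ls; mkdir -p pics; python3 - <<'E'
from plant import *
import cv2
s=read_state(); print(s)
for n in ("top","side","wrist"):
    c=calibration(n); print(n,c)
    im=read_camera(n); cv2.imwrite(f"pics/{n}0.png",im[:,:,::-1])
E
```

```text
pics
{'t': 0.0, 'q': array([-1.38438717e+00,  1.31177519e-01,  1.48930872e+00,  9.74725248e-06,
        1.52300916e+00, -8.53500311e-02]), 'dq': array([-0.000313  , -0.00043007, -0.00028998, -0.00042549, -0.00078666,
        0.00051612]), 'joint_torque': array([ 2.54626693e-04, -5.59837246e+01, -4.91758955e+01,  7.67670712e-02,
        3.51857662e-02, -1.39474241e-04]), 'tool_pos': array([ 0.16100574, -0.57741398,  0.2345615 ]), 'orientation': array([-2.50086322e+00,  1.89926907e+00,  2.20632077e-03]), 'force': array([-0.38712968,  0.1412244 , -0.54408361]), 'wrist_torque': array([-0.01050048,  0.07433543,  0.03213542]), 'opening': 0.09328381714480688}
top {'fov_y': 44.41036702744293, 'cx': 320.20049978708016, 'cy': 234.64370642887965, 'xyz': array([ 0.41838122, -0.02356037,  1.84281447]), 'attitude': array([-2.17189828,  2.18880444, -0.04068225])}
side {'fov_y': 52.040364041730484, 'cx': 320.6408109772396, 'cy': 235.75768184270208, 'xyz': array([0.39321262, 0.99580915, 0.99272374]), 'attitude': array([-0.21661181,  2.81506512, -1.27530919])}
wrist {'fov_y': 63.02723193112992, 'cx': 311.25889149535055, 'cy': 240.70632902900428, 'xyz': array([ 0.23742494, -0.557491  ,  0.38399034]), 'attitude': array([ 2.3151646 , -1.75743945, -0.25288374])}
```

View pics/top0.png

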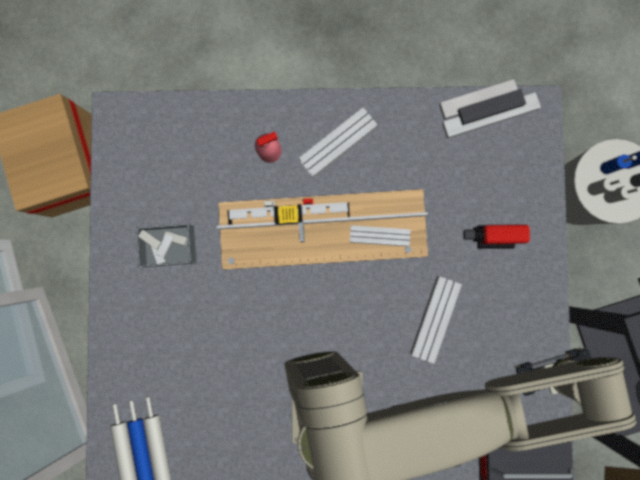

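View pics/side0.png

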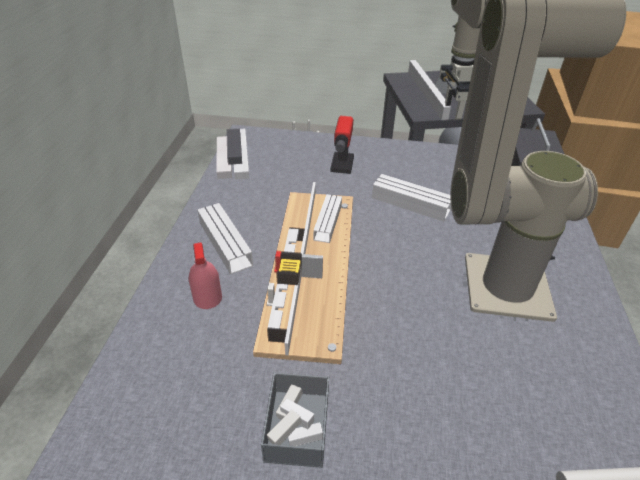

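View pics/wrist0.png

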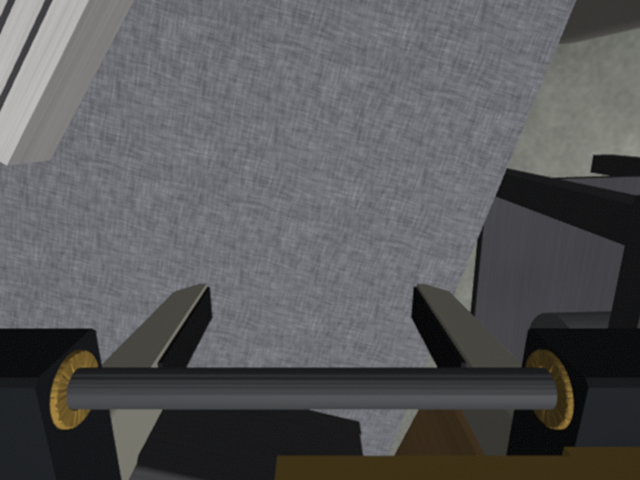

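The top view shows the jig at about (220–428, 190–270). The stop's yellow tab is at (288,214) and the plate at (302,232). The red clip is at (308,200), on the -y side, and the white clip at (268,203). The profile on the bed is at (380,236), smaller than the two lookalikes on the bench.

```bash
cat > h.py <<'E'
import numpy as np, cv2
from scipy.spatial.transform import Rotation as R
from plant import *
def ray(c,u,v,z):
    f=240/np.tan(np.radians(c["fov_y"]/2))
    d=R.from_rotvec(c["attitude"]).apply([(u-c["cx"])/f,(v-c["cy"])/f,1.0])
    p=np.array(c["xyz"]); return p+d*(z-p[2])/d[2]
def proj(c,P):
    f=240/np.tan(np.radians(c["fov_y"]/2))
    q=R.from_rotvec(c["attitude"]).inv().apply(np.atleast_2d(P)-c["xyz"])
    return np.c_[c["cx"]+f*q[:,0]/q[:,2],c["cy"]+f*q[:,1]/q[:,2]]
E
python3 - <<'E'
from h import *
import plant
print([k for k in dir(plant) if not k.startswith('_')], getattr(plant,'nose_length',None))
im=cv2.imread("pics/top0.png")
cv2.imwrite("pics/topc.png",cv2.resize(im[180:280,210:440],None,fx=3.45,fy=3.45,interpolation=cv2.INTER_CUBIC))
im=cv2.imread("pics/side0.png")
cv2.imwrite("pics/sidec.png",cv2.resize(im[180:360,240:370],None,fx=3.3,fy=3.3,interpolation=cv2.INTER_CUBIC))
s=read_state(); print(R.from_rotvec(s["orientation"]).as_matrix())
E
```

```text
['IKError', 'calibration', 'close_job', 'nose_length', 'read_camera', 'read_state'] 0.017
[[ 2.68460826e-01 -9.63290569e-01 -2.54767857e-04]
 [-9.63289513e-01 -2.68460910e-01  1.43294941e-03]
 [-1.44874186e-03 -1.39275576e-04 -9.99998941e-01]]
```

View pics/topc.png

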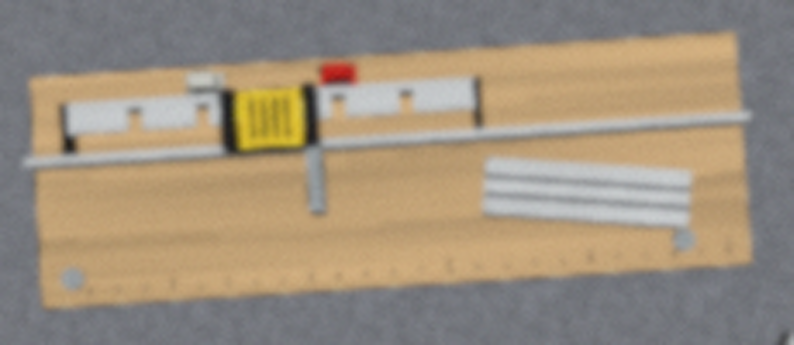

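View pics/sidec.png

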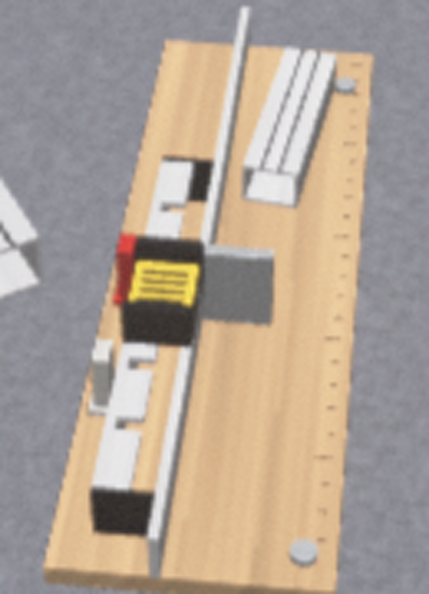

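```bash
python3 - <<'E'
from h import *
im=cv2.imread("pics/top0.png"); c=calibration("top")
hsv=cv2.cvtColor(im,cv2.COLOR_BGR2HSV)
def cen(m,z,name):
    n,l,s,ct=cv2.connectedComponentsWithStats(m.astype(np.uint8)); 
    for i in np.argsort(-s[1:,4])[:2]+1: print(name,s[i],ct[i],ray(c,*ct[i],z)[:2])
H,S,V=cv2.split(hsv)
reg=np.zeros(H.shape,bool); reg[185:275,215:435]=1
cen((H>20)&(H<35)&(S>180)&reg,.09,"tab")
cen(((H<5)|(H>172))&(S>150)&reg,.058+.0,"red")
wood=((S>60)&(H>8)&(H<25)&reg)
m=cv2.morphologyEx(wood.astype(np.uint8),cv2.MORPH_CLOSE,np.ones((25,25)))
cn=max(cv2.findContours(m,0,2)[0],key=cv2.contourArea); r=cv2.minAreaRect(cn); b=cv2.boxPoints(r)
B=np.array([ray(c,*p,.02)[:2] for p in b]); print("bed",b,B,np.linalg.norm(np.diff(B,axis=0),axis=1))
# profile
g=((S<50)&(V>90)).astype(np.uint8); g[:221]=0;g[248:]=0;g[:,:343]=0;g[:,414:]=0
cn=max(cv2.findContours(cv2.morphologyEx(g,cv2.MORPH_CLOSE,np.ones((5,5))),0,2)[0],key=cv2.contourArea); r=cv2.minAreaRect(cn); b=cv2.boxPoints(r)
B=np.array([ray(c,*p,.06)[:2] for p in b]); print("prof",b,B,B.mean(0),np.linalg.norm(np.diff(B,axis=0),axis=1))
# fence rows: bright in columns
pts=[]
for u in list(range(225,275,3))+list(range(310,425,4)):
    v0=227-(u-220)*(227-213)/(428-220)
    rows=np.arange(int(v0)-4,int(v0)+6); w=np.clip(60-S[rows,u].astype(float),0,None)
    if w.sum()>0: pts.append((u,(w*rows).sum()/w.sum()))
pts=np.array(pts); W=np.array([ray(c,u,v,.066)[:2] for u,v in pts])
vx,vy,x0,y0=cv2.fitLine(W.astype(np.float32),cv2.DIST_HUBER,0,.01,.01).ravel()
print("fence mid line dir",vx,vy,"pt",x0,y0,"slope dx/dy",vx/vy, "resid", np.abs((W[:,0]-x0)-(W[:,1]-y0)*vx/vy).max())
E
```

```text
tab [278 206  21  17 281] [287.27758007 214.30604982] [0.58492419 0.11332267]
red [304 199   9   5  35] [307.48571429 200.74285714] [0.62897384 0.05386361]
bed [[217.45187 202.0031 ]
 [423.0477  188.73885]
 [427.38968 256.03937]
 [221.79385 269.3036 ]] [[ 0.63223555  0.33746541]
 [ 0.66747301 -0.30421229]
 [ 0.45825352 -0.31391948]
 [ 0.42189716  0.32321458]] [0.6426445  0.20944456 0.6381705 ]
prof [[348.6557  241.78687]
 [350.31146 223.57376]
 [411.62292 229.14752]
 [409.96716 247.36063]] [[ 0.5023921  -0.07044857]
 [ 0.55774313 -0.07602661]
 [ 0.53916776 -0.26142273]
 [ 0.48400997 -0.25553226]] [ 0.52082824 -0.16585754] [0.05563139 0.18632436 0.05547143]
fence mid line dir 0.055617187 -0.9984522 pt 0.5666103 0.03683473 slope dx/dy -0.055703405 resid 0.0017106210955589712
```

Top-view measurements agree with the given sizes. The jig origin is about (0.558, 0.112) with yaw +0.0556. The red clip is on the jig -y side. The profile centre is about (0.521, -0.166), yaw -0.10. I'm moving above the tab with the fingers set to span the pocket.

>>> carry_out(
  steps=[
    {"xyz": [42.4,69.1,-3.6],"rot": [0,0,-12.4]},
    {"xyz": [42.4,69.1,-3.6],"rot": [0,0,-12.4]},
    {"xyz": [42.4,69.1,-3.6],"rot": [0,0,-12.4]},
    {"xyz": [42.4,69.1,-3.6],"rot": [0,0,-12.4]},
    {"xyz": [42.4,69.1,-3.6],"rot": [0,0,-12.4]},
    {"xyz": [42.4,69.1,-3.6],"rot": [0,0,-12.4]},
    {"xyz": [42.4,69.1,-3.6],"rot": [0,0,-12.4]},
    {"xyz": [42.4,69.1,-3.6],"rot": [0,0,-12.4]},
    {"xyz": [42.4,69.1,-3.6],"rot": [0,0,-12.4]},
    {"xyz": [42.4,69.1,-3.6],"rot": [0,0,-12.4]},
  ],
  grip=0.22,
)

```text
t: 1.15
tool_pos: [0.4229, -0.1503, 0.2134]
orientation: [-2.282, 2.159, -0.001]
force: [0.8, -0.8, -0.3]
opening: 0.0216
```

>>> carry_out(
  steps=[
    {"xyz": [16.2,26.4,-1.3],"rot": [0,0,0]},
    {"xyz": [16.2,26.4,-1.3],"rot": [0,0,0]},
    {"xyz": [16.2,26.4,-1.3],"rot": [0,0,0]},
    {"xyz": [16.2,26.4,-1.3],"rot": [0,0,0]},
    {"xyz": [16.2,26.4,-1.3],"rot": [0,0,0]},
    {"xyz": [16.2,26.4,-1.3],"rot": [0,0,0]},
    {"xyz": [16.2,26.4,-1.3],"rot": [0,0,0]},
    {"xyz": [16.2,26.4,-1.3],"rot": [0,0,0]},
  ],
)

```text
t: 1.95
tool_pos: [0.5842, 0.1132, 0.1994]
orientation: [2.284, -2.155, -0.002]
force: [-1.0, -0.6, -0.9]
opening: 0.0205
```

```bash
python3 - <<'E'
from h import *
s=read_state();print(s['t'],s['tool_pos'],s['orientation'],s['force'],s['opening'])
c=calibration("wrist");im=read_camera("wrist"); print(c)
print(proj(c,[[.585,.1135,.09],[.5535,.0563+.1135,.09]]), proj(c,s['tool_pos']))
cv2.imwrite("pics/w1.png",im[:,:,::-1])
E
```

```text
1.95 [0.58421675 0.11324459 0.19941763] [ 2.28409779e+00 -2.15498823e+00 -1.73854934e-03] [-0.9869139  -0.64080398 -0.87211886] 0.020522835234546948
{'fov_y': 63.02723193112992, 'cx': 311.25889149535055, 'cy': 240.70632902900428, 'xyz': array([0.66358561, 0.11713473, 0.34857257]), 'attitude': array([ 2.12454597, -2.00410801, -0.28803282])}
[[310.02734731 244.71499962]
 [228.40077491 282.62458923]] [[309.6448448 321.8521069]]
```

View pics/w1.png

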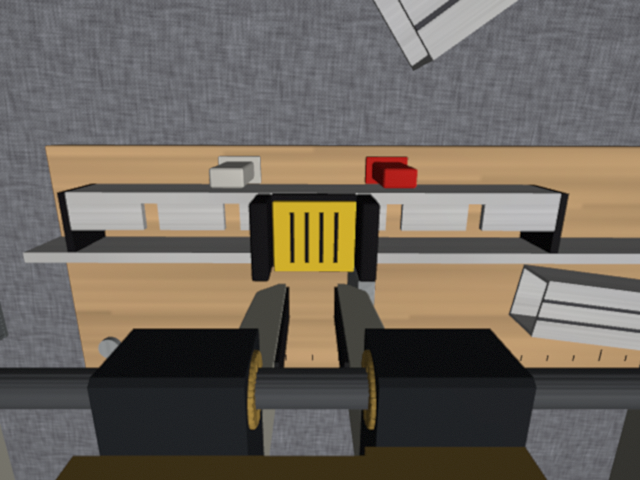

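The wrist view shows the yellow tab at (273–356, 202–272), the fence top edge near row 262, the red clip on the right at (390,172) and the profile from (520,270). I'll refine the numbers from this view.

```bash
python3 - <<'E'
from h import *
im=cv2.imread("pics/w1.png"); c=calibration("wrist")
H,S,V=cv2.split(cv2.cvtColor(im,cv2.COLOR_BGR2HSV))
m=((H>20)&(H<35)&(S>150)).astype(np.uint8)
m=cv2.morphologyEx(m,cv2.MORPH_CLOSE,np.ones((9,9)))
cn=max(cv2.findContours(m,0,2)[0],key=cv2.contourArea)
b=cv2.boxPoints(cv2.minAreaRect(cn));B=np.array([ray(c,*p,.09)[:2] for p in b]);print(b,B,B.mean(0),np.linalg.norm(np.diff(B,axis=0),axis=1))
# red clip top front / white clip, fence front bottom transitions
for u in (100,150,200,420,460,500): print(u,[(v,tuple(int(k) for k in im[v,u])) for v in range(234,270,3)])
E
```

```text
[[ 58.      479.     ]
 [ 58.      446.     ]
 [543.99994 446.     ]
 [543.99994 479.     ]] [[ 0.36753012  0.31157486]
 [ 0.40190155  0.30732524]
 [ 0.42436747 -0.08779399]
 [ 0.3906678  -0.09541636]] [0.39611673 0.10892244] [0.03463314 0.39575741 0.03455096]
100 [(234, (17, 15, 14)), (237, (11, 10, 10)), (240, (66, 66, 66)), (243, (72, 72, 72)), (246, (70, 70, 71)), (249, (71, 71, 71)), (252, (105, 106, 107)), (255, (173, 175, 176)), (258, (172, 174, 175)), (261, (172, 174, 175)), (264, (103, 143, 176)), (267, (104, 144, 176))]
150 [(234, (107, 148, 182)), (237, (74, 78, 83)), (240, (71, 71, 71)), (243, (73, 74, 73)), (246, (71, 72, 72)), (249, (72, 72, 73)), (252, (108, 109, 109)), (255, (179, 181, 182)), (258, (178, 180, 181)), (261, (178, 180, 182)), (264, (104, 142, 174)), (267, (102, 142, 174))]
200 [(234, (107, 150, 184)), (237, (78, 87, 96)), (240, (70, 71, 71)), (243, (72, 73, 74)), (246, (71, 72, 72)), (249, (70, 71, 71)), (252, (95, 96, 97)), (255, (180, 182, 184)), (258, (179, 180, 182)), (261, (180, 181, 183)), (264, (102, 141, 173)), (267, (100, 139, 170))]
420 [(234, (109, 151, 185)), (237, (83, 104, 122)), (240, (71, 71, 71)), (243, (71, 71, 72)), (246, (72, 72, 72)), (249, (70, 71, 72)), (252, (77, 78, 79)), (255, (174, 176, 176)), (258, (172, 174, 175)), (261, (174, 175, 174)), (264, (108, 142, 172)), (267, (100, 138, 170))]
460 [(234, (110, 151, 186)), (237, (85, 105, 123)), (240, (71, 72, 71)), (243, (71, 72, 72)), (246, (70, 71, 71)), (249, (71, 70, 71)), (252, (77, 78, 78)), (255, (176, 177, 178)), (258, (174, 175, 176)), (261, (176, 176, 177)), (264, (116, 147, 174)), (267, (101, 140, 171))]
500 [(234, (109, 151, 185)), (237, (90, 113, 133)), (240, (71, 71, 71)), (243, (74, 75, 74)), (246, (71, 71, 71)), (249, (70, 70, 71)), (252, (79, 80, 80)), (255, (180, 182, 182)), (258, (180, 181, 182)), (261, (182, 182, 181)), (264, (117, 149, 175)), (267, (103, 143, 174))]
```

```bash
python3 - <<'E'
from h import *
im=cv2.imread("pics/w1.png"); c=calibration("wrist")
for n,q,z in [("tab corners",[(273,202.5),(355.5,202),(356,271.5),(273.5,272)],.09)]:
    B=np.array([ray(c,*p,z)[:2] for p in q]); print(B,B.mean(0),np.linalg.norm(np.diff(B,axis=0),axis=1))
A=ray(c,100,262.8,.066);D=ray(c,500,263.4,.066);print("fence front edge",A,D,(A[0]-D[0])/(A[1]-D[1]))
E
```

```text
[[0.61270014 0.13844436]
 [0.6161791  0.0832812 ]
 [0.56671499 0.07853265]
 [0.56303252 0.13663116]] [0.58965669 0.10922234] [0.05527276 0.04969152 0.0582151 ]
fence front edge [0.5537149  0.27144368 0.066     ] [ 0.57063232 -0.03447051  0.066     ] -0.05530118207411245
```

```bash
python3 - <<'E'
from h import *
im=cv2.imread("pics/w1.png"); c=calibration("wrist"); s=read_state()
Rt=R.from_rotvec(s['orientation'])
for x in (-.0278,-.01026,.01026,.0278):
  for y in (-.0075,.0075):
    print(x,y,proj(c,s['tool_pos']+Rt.apply([x,y,.017])))
cv2.imwrite("pics/w1c.png",cv2.resize(im[270:380,230:400],None,fx=4.5,fy=4.5,interpolation=cv2.INTER_CUBIC))
c=calibration("side"); im=cv2.imread("pics/side0.png")
print(proj(c,[[.5897,.1092,.09],[.585,.1133,.09],[.5877,.0813+.0,.09]]))
H,S,V=cv2.split(cv2.cvtColor(im,cv2.COLOR_BGR2HSV)); m=((H>20)&(H<35)&(S>150)).astype(np.uint8); m[:240]=0;m[300:]=0;m[:,:260]=0;m[:,320:]=0
m=cv2.morphologyEx(m,cv2.MORPH_CLOSE,np.ones((5,5)));M=cv2.moments(m);u,v=M['m10']/M['m00'],M['m01']/M['m00'];print(u,v,ray(c,u,v,.09))
E
```

```text
-0.0278 -0.0075 [[249.19488889 289.36529919]]
-0.0278 0.0075 [[250.60627606 318.91144203]]
-0.01026 -0.0075 [[287.40142147 289.37734247]]
-0.01026 0.0075 [[287.94144131 318.92443508]]
0.01026 -0.0075 [[332.10325719 289.39143318]]
0.01026 0.0075 [[331.62368118 318.93963698]]
0.0278 -0.0075 [[370.31682241 289.40347868]]
0.0278 0.0075 [[368.96556191 318.95263237]]
[[288.98270543 266.09791661]
 [290.46292416 267.41227757]
 [291.76990391 258.80364028]]
289.4401913875598 264.64114832535887 [0.58955994 0.10374101 0.09      ]
```

View pics/w1c.png

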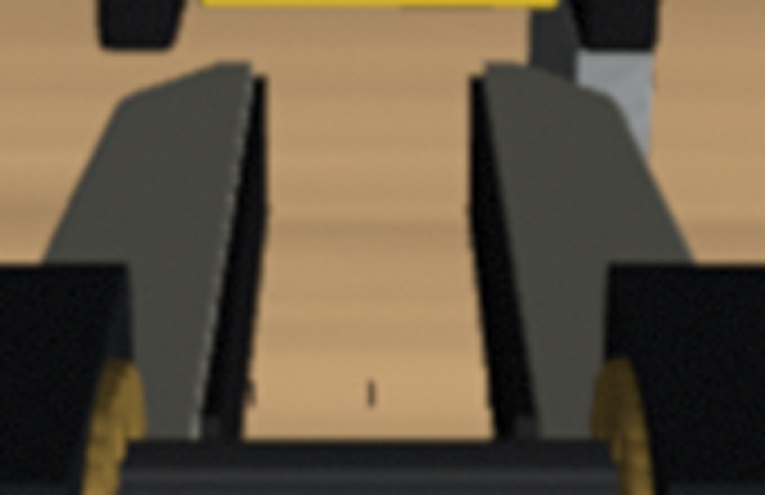

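>>> carry_out(
  steps=[
    {"xyz": [0.4,-0.7,-4.5],"rot": [0,0,0]},
    {"xyz": [0.4,-0.7,-8.0],"rot": [0,0,0]},
    {"xyz": [0.4,-0.7,-8.9],"rot": [0,0,0]},
    {"xyz": [0.4,-0.7,-9.1],"rot": [0,0,0]},
    {"xyz": [0.4,-0.7,-9.1],"rot": [0,0,0]},
  ],
)

```text
t: 2.5
tool_pos: [0.5857, 0.105, 0.108]
orientation: [2.28, -2.16, -0.008]
force: [-2.1, 10.5, -6.3]
opening: 0.0201
```

>>> carry_out(
  steps=[
    {"xyz": [0,0,-0.3],"rot": [0,0,0]},
    {"xyz": [0,0,-0.6],"rot": [0,0,0]},
    {"xyz": [0,0,-0.9],"rot": [0,0,0]},
    {"xyz": [0,0,-0.9],"rot": [0,0,0]},
    {"xyz": [0,0,-0.9],"rot": [0,0,0]},
  ],
)

```text
t: 3.0
tool_pos: [0.5887, 0.1053, 0.1036]
orientation: [-2.278, 2.157, 0.0]
force: [-5.5, 10.1, 13.5]
opening: 0.0205
```

```bash
python3 - <<'E'
from h import *
s=read_state();print(s['t'],s['tool_pos'],s['force'],s['wrist_torque'])
cv2.imwrite("pics/w2.png",read_camera("wrist")[:,:,::-1])
im=read_camera("side")[:,:,::-1]
cv2.imwrite("pics/s2.png",cv2.resize(im[180:340,220:380],None,fx=3.7,fy=3.7,interpolation=cv2.INTER_CUBIC))
E
```

```text
3.0 [0.58869636 0.10525795 0.10355815] [-5.45063302 10.09282278 13.46697015] [ 1.51575386  0.90742858 -0.05473293]
```

View pics/w2.png

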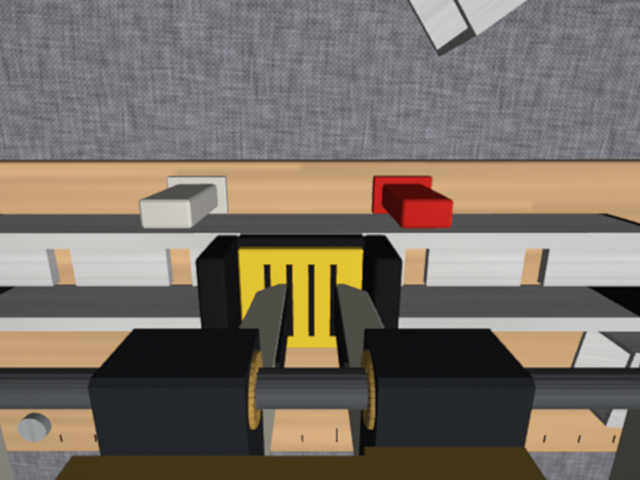

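View pics/s2.png

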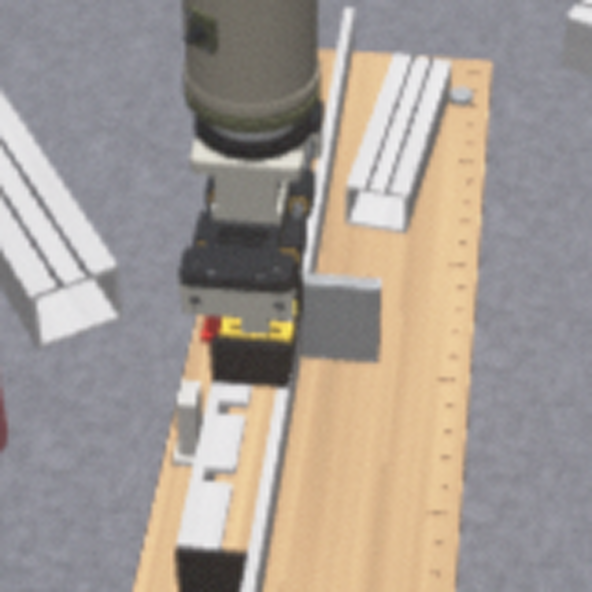

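The fingers are in the pocket on the tab, but the -y finger's flank rubs the cheek (10 N). I'll back off 3 mm in +y before pressing further.

>>> carry_out(
  steps=[
    {"xyz": [0,0.4,0],"rot": [0,0,0]},
    {"xyz": [0,0.4,0],"rot": [0,0,0]},
    {"xyz": [0,0.4,0],"rot": [0,0,0]},
  ],
)

```text
t: 3.4
tool_pos: [0.5887, 0.1073, 0.1028]
orientation: [-2.279, 2.16, -0.002]
force: [-1.9, 1.9, 8.7]
opening: 0.0203
```

>>> carry_out(
  steps=[
    {"xyz": [0,0,-0.2],"rot": [0,0,0]},
    {"xyz": [0,0,-0.4],"rot": [0,0,0]},
    {"xyz": [0,0,-0.4],"rot": [0,0,0]},
  ],
)

```text
t: 3.7
tool_pos: [0.5889, 0.1072, 0.0989]
orientation: [-2.279, 2.16, -0.003]
force: [-2.3, 1.9, 8.3]
opening: 0.0204
```

Pressed about 8 mm at 8 N, which matches the spring. Now I'll slide along jig -y.

>>> carry_out(
  steps=[
    {"xyz": [0.03,-0.5,0],"rot": [0,0,0]},
    {"xyz": [0.06,-1.0,0],"rot": [0,0,0]},
    {"xyz": [0.08,-1.5,0],"rot": [0,0,0]},
    {"xyz": [0.11,-2.0,0],"rot": [0,0,0]},
    {"xyz": [0.14,-2.5,0],"rot": [0,0,0]},
    {"xyz": [0.17,-3.0,0],"rot": [0,0,0]},
    {"xyz": [0.19,-3.5,0],"rot": [0,0,0]},
    {"xyz": [0.19,-3.5,0],"rot": [0,0,0]},
  ],
)

```text
t: 4.5
tool_pos: [0.5909, 0.0713, 0.0989]
orientation: [-2.278, 2.161, -0.004]
force: [-1.8, -1.6, 8.5]
opening: 0.0205
```

```bash
python3 - <<'E'
from h import *
s=read_state();print(s['t'],s['tool_pos'],s['force'],s['wrist_torque'])
cv2.imwrite("pics/w3.png",read_camera("wrist")[:,:,::-1])
E
```

```text
4.5 [0.59086691 0.07129197 0.09892213] [-1.80701321 -1.63517797  8.53241459] [-0.3275171   0.32962283  0.01773995]
```

View pics/w3.png

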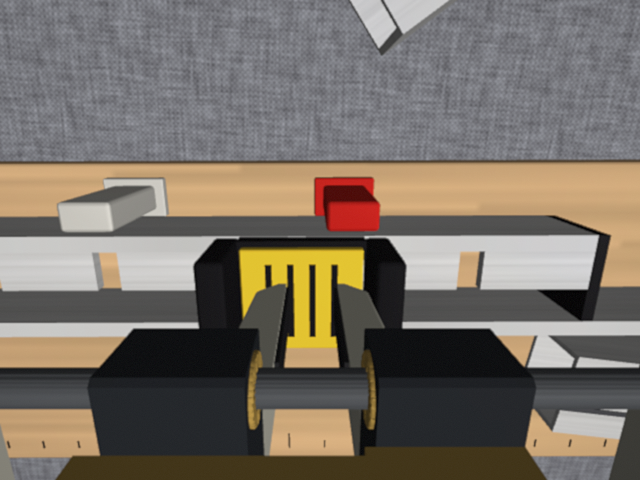

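The stop moved with the fingers, about 35 mm. Next I'll raise the tips above tab-up height, still inside the pocket, and push by the cheek until it latches.

>>> carry_out(
  steps=[
    {"xyz": [0,0,0.5],"rot": [0,0,0]},
    {"xyz": [0,0,1.0],"rot": [0,0,0]},
    {"xyz": [0.03,-0.5,1.0],"rot": [0,0,0]},
    {"xyz": [0.06,-1.0,1.0],"rot": [0,0,0]},
    {"xyz": [0.08,-1.5,1.0],"rot": [0,0,0]},
    {"xyz": [0.1,-1.8,1.0],"rot": [0,0,0]},
    {"xyz": [0.11,-2.0,1.0],"rot": [0,0,0]},
    {"xyz": [0.11,-2.0,1.0],"rot": [0,0,0]},
  ],
)

```text
t: 5.35
tool_pos: [0.5914, 0.0535, 0.1066]
orientation: [-2.281, 2.159, -0.0]
force: [0.1, 2.5, 3.0]
opening: 0.0203
```

>>> carry_out(
  steps=[
    {"xyz": [0,-0.1,0.3],"rot": [0,0,0]},
    {"xyz": [0.01,-0.3,0.3],"rot": [0,0,0]},
    {"xyz": [0.02,-0.5,0.3],"rot": [0,0,0]},
    {"xyz": [0.03,-0.6,0.3],"rot": [0,0,0]},
    {"xyz": [0.03,-0.6,0.3],"rot": [0,0,0]},
  ],
)

```text
t: 5.85
tool_pos: [0.5909, 0.0474, 0.1087]
orientation: [2.281, -2.158, -0.002]
force: [-0.7, 0.5, -0.7]
opening: 0.0206
```

```bash
python3 - <<'E'
from h import *
s=read_state();print(s['t'],s['tool_pos'],s['force'],s['wrist_torque'])
cv2.imwrite("pics/w4.png",read_camera("wrist")[:,:,::-1])
E
```

```text
5.85 [0.59085251 0.04735567 0.10869089] [-0.67341822  0.48158662 -0.66962136] [0.26441282 0.10883268 0.02236487]
```

View pics/w4.png

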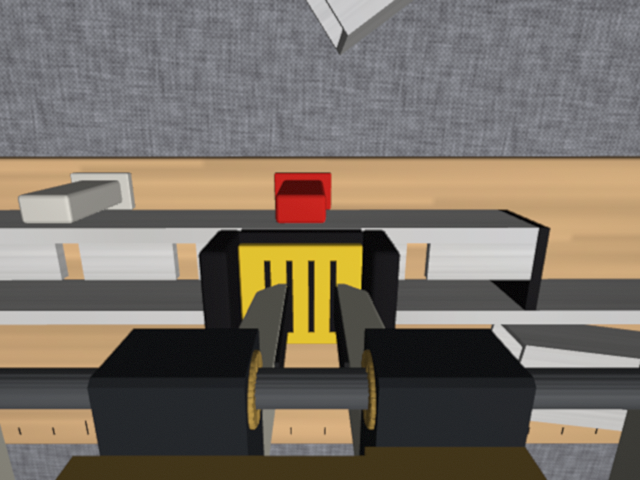

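>>> carry_out(
  steps=[
    {"xyz": [0.01,-0.15,0],"rot": [0,0,0]},
    {"xyz": [0.02,-0.3,0],"rot": [0,0,0]},
    {"xyz": [0.02,-0.3,0],"rot": [0,0,0]},
  ],
)

```text
t: 6.2
tool_pos: [0.5914, 0.0455, 0.1091]
orientation: [-2.282, 2.159, 0.003]
force: [-1.2, 6.1, -1.2]
opening: 0.0203
```

The force rises to 6 N with the tool lagging, so it looks latched. I'll lift off and check.

>>> carry_out(
  steps=[
    {"xyz": [0,0.6,0],"rot": [0,0,0]},
    {"xyz": [0,0.6,3],"rot": [0,0,0]},
    {"xyz": [-2,-3,8],"rot": [0,0,0]},
    {"xyz": [-4,-7,11],"rot": [0,0,0]},
    {"xyz": [-4,-10,11],"rot": [0,0,0]},
    {"xyz": [-4,-10,11],"rot": [0,0,0]},
    {"xyz": [-4,-10,11],"rot": [0,0,0]},
  ],
)

```text
t: 6.9
tool_pos: [0.5522, -0.0563, 0.2202]
orientation: [-2.279, 2.161, -0.003]
force: [0.1, 0.3, 0.5]
opening: 0.0202
```

```bash
python3 - <<'E'
from h import *
s=read_state();print(s['t'],s['tool_pos'],s['force'],s['wrist_torque'])
c=calibration("wrist");print(c)
cv2.imwrite("pics/w5.png",read_camera("wrist")[:,:,::-1])
im=read_camera("side")[:,:,::-1]
cv2.imwrite("pics/s5.png",cv2.resize(im[180:340,220:380],None,fx=3.7,fy=3.7,interpolation=cv2.INTER_CUBIC))
E
```

```text
6.9 [ 0.55217915 -0.05627785  0.22016833] [0.12849205 0.28389564 0.54668428] [ 0.03226329  0.01767873 -0.03911617]
{'fov_y': 63.02723193112992, 'cx': 311.25889149535055, 'cy': 240.70632902900428, 'xyz': array([ 0.63105351, -0.05274724,  0.36957278]), 'attitude': array([ 2.12124444, -2.01177908, -0.28512118])}
```

View pics/w5.png

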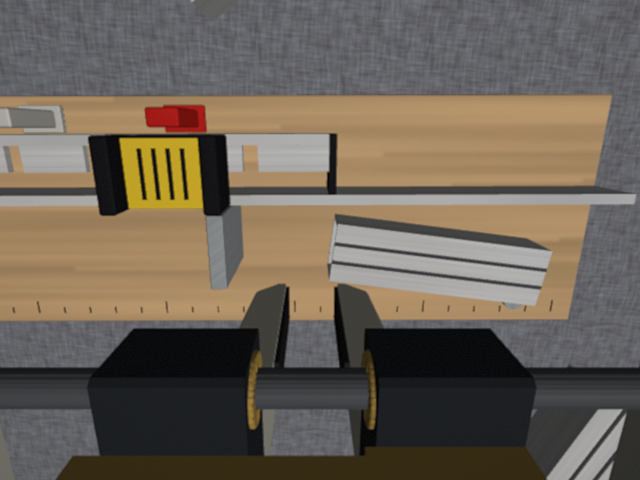

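View pics/s5.png

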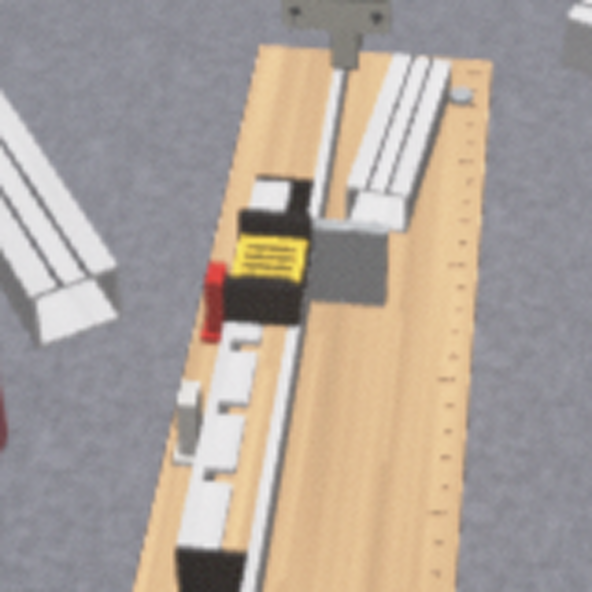

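The wrist view shows the tab at (120–202, 136–210) in line with the red clip (foot at 185,118), and the plate at (207–243, 205–290). The profile's near end is at (330,277)–(337,222).

```bash
python3 - <<'E'
from h import *
im=cv2.imread("pics/w5.png"); c=calibration("wrist")
cv2.imwrite("pics/w5p.png",cv2.resize(im[195:320,310:570],None,fx=3,fy=3,interpolation=cv2.INTER_CUBIC))
cv2.imwrite("pics/w5t.png",cv2.resize(im[90:300,60:260],None,fx=2.8,fy=2.8,interpolation=cv2.INTER_CUBIC))
E
```

```text
(no output)
```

View pics/w5p.png

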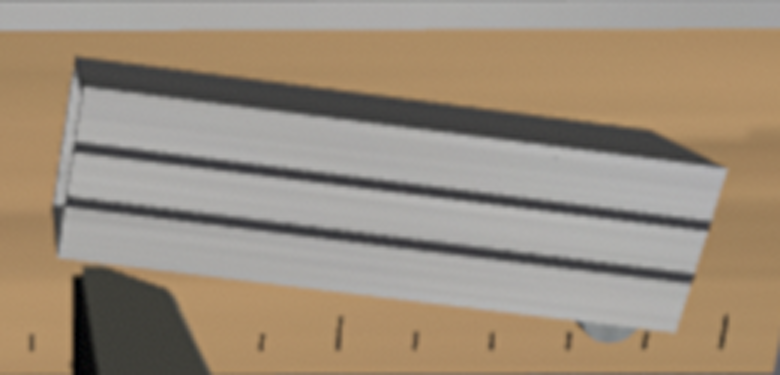

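View pics/w5t.png

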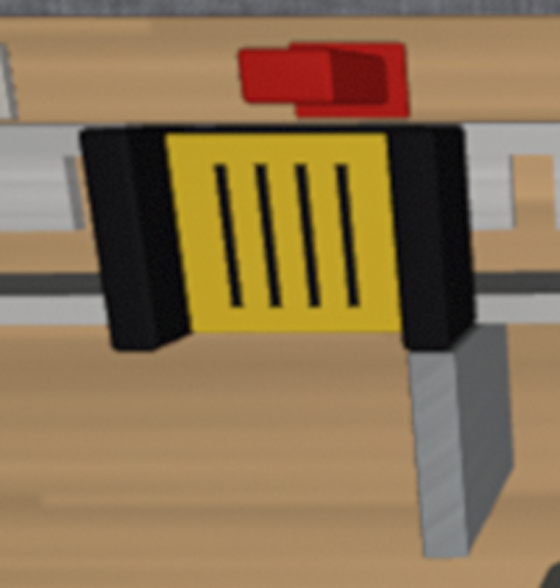

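```bash
python3 - <<'E'
from h import *
c=calibration("wrist")
off=np.array([2,-2.3])
J=R.from_euler('z',.0556).as_matrix()[:2,:2]
def f(n,q,z):
    B=np.array([ray(c,*(np.array(p)-off),z)[:2] for p in q]); 
    print(n,B.mean(0),np.linalg.norm(np.diff(B,axis=0),axis=1),"jig-rot",B.mean(0)@J); return B
f("tab",[(119.3,137.9),(198.6,137.9),(203.9,207.9),(127.9,207.9)],.09)
q=[(145,107.9),(177.9,107.9),(179.6,126.4),(147.5,126.4)]
f("clip58",q,.058);f("clip78",q,.078)
B=f("prof",[(337.7,223.7),(552.3,251),(535.3,305.3),(330,280.7)],.06); print(B)
for a,b in((0,1),(3,2)):
    d=B[a]-B[b]; print("yaw",-np.arctan2(d[0],d[1]))
F=[ray(c,*(np.array(p)-off),.066)[:2] for p in ((50,206),(620,204.5))]; 
im=cv2.imread("pics/w5.png")
for u in (40,80,300,450,590): 
    col=im[190:215,u].astype(int); print(u,190+np.where(np.abs(col[:,0]-col[:,2])<15)[0].max())
E
```

```text
tab [0.59139392 0.05362743] [0.05461244 0.04908466 0.05501301] jig-rot [0.5934602 0.02068  ]
clip58 [0.6295758  0.06344882] [0.02474981 0.01337564 0.02445562] jig-rot [0.63212886 0.02836439]
clip78 [0.62966441 0.05606416] [0.02315299 0.01251266 0.02287778] jig-rot [0.63180697 0.02098622]
prof [ 0.52309864 -0.16269603] [0.1793861  0.04963597 0.17875235] jig-rot [ 0.51324907 -0.19151392]
[[ 0.55462106 -0.07483934]
 [ 0.54130898 -0.25373082]
 [ 0.49179514 -0.25025103]
 [ 0.50466938 -0.07196291]]
yaw -0.07427735054047137
yaw -0.07208517886733765
40 204
80 204
300 204
450 203
590 214
```

```bash
python3 - <<'E'
from h import *
c=calibration("side"); t=calibration("top")
def tab(im,box):
    H,S,V=cv2.split(cv2.cvtColor(im,cv2.COLOR_BGR2HSV)); m=((H>20)&(H<35)&(S>150)).astype(np.uint8)
    k=np.zeros_like(m);k[box[0]:box[1],box[2]:box[3]]=1;m=cv2.morphologyEx(m*k,cv2.MORPH_CLOSE,np.ones((5,5)));M=cv2.moments(m,True);return M['m10']/M['m00'],M['m01']/M['m00'],M['m00']
im0=cv2.imread("pics/side0.png"); im1=read_camera("side")[:,:,::-1].copy(); 
a=tab(im0,(240,300,260,320)); b=tab(im1,(215,275,260,330)); print(a,b)
J=R.from_euler('z',.0556).apply([0,-.06,0])
P0=np.array([.588,.1105,.09])
for z in (.09,.085): print(z,proj(c,P0)-proj(c,P0+J+[0,0,z-.09]), "measured",a[0]-b[0],a[1]-b[1])
n=np.hstack([cv2.resize(im0[245:295,255:325],None,fx=5.5,fy=5.5,interpolation=2),cv2.resize(im1[225:275,262:332],None,fx=5.5,fy=5.5,interpolation=2)])
cv2.imwrite("pics/cmp.png",n)
E
```

```text
(289.4401913875598, 264.64114832535887, 209.0) (293.0, 248.82122905027933, 179.0)
0.09 [[-3.06593751 15.72834366]] measured -3.559808612440179 15.819919275079542
0.085 [[-3.10251704 14.37038933]] measured -3.559808612440179 15.819919275079542
```

View pics/cmp.png

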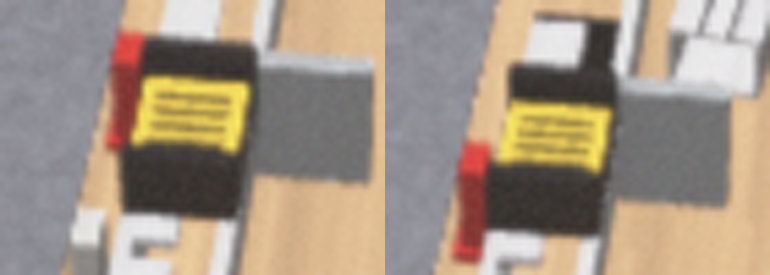

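The tab is up and at -60 mm: the side view matches z = 90 mm and the push test locked. Next I'll open the jaws along the fence, go down in front of the profile and push it flat to the fence.

>>> carry_out(
  steps=[
    {"xyz": [-4,-5,0],"rot": [0,0,0]},
    {"xyz": [-8,-9,0],"rot": [0,0,0]},
    {"xyz": [-9.0,-10.9,0],"rot": [0,0,0]},
    {"xyz": [-9.0,-10.9,-4.5],"rot": [0,0,0]},
    {"xyz": [-9.0,-10.9,-9],"rot": [0,0,0]},
    {"xyz": [-9.0,-10.9,-12.5],"rot": [0,0,0]},
    {"xyz": [-9.0,-10.9,-15],"rot": [0,0,0]},
    {"xyz": [-9.0,-10.9,-16.5],"rot": [0,0,0]},
    {"xyz": [-9.0,-10.9,-17.1],"rot": [0,0,0]},
    {"xyz": [-9.0,-10.9,-17.1],"rot": [0,0,0]},
  ],
  grip=1.0,
)

```text
t: 8.05
tool_pos: [0.4612, -0.1631, 0.0473]
orientation: [2.283, -2.157, -0.004]
force: [-1.0, 0.7, 0.6]
opening: 0.0919
```

>>> carry_out(
  steps=[
    {"xyz": [0.5,0.03,0],"rot": [0,0,0]},
    {"xyz": [1.0,0.06,0],"rot": [0,0,0]},
    {"xyz": [1.5,0.08,0],"rot": [0,0,0]},
    {"xyz": [2.0,0.11,0],"rot": [0,0,0]},
    {"xyz": [2.5,0.14,0],"rot": [0,0,0]},
    {"xyz": [3.0,0.17,0],"rot": [0,0,0]},
    {"xyz": [3.5,0.19,0],"rot": [0,0,0]},
    {"xyz": [4.0,0.22,0],"rot": [0,0,0]},
    {"xyz": [4.5,0.25,0],"rot": [0,0,0]},
    {"xyz": [4.5,0.25,0],"rot": [0,0,0]},
  ],
)

```text
t: 9.05
tool_pos: [0.5076, -0.1616, 0.0485]
orientation: [-2.282, 2.158, -0.001]
force: [-0.5, -0.3, -0.6]
opening: 0.0927
```

>>> carry_out(
  steps=[
    {"xyz": [0.3,0.02,0],"rot": [0,0,0]},
    {"xyz": [0.6,0.03,0],"rot": [0,0,0]},
    {"xyz": [0.9,0.05,0],"rot": [0,0,0]},
    {"xyz": [1.2,0.07,0],"rot": [0,0,0]},
    {"xyz": [1.2,0.07,0],"rot": [0,0,0]},
  ],
)

```text
t: 9.55
tool_pos: [0.518, -0.161, 0.0482]
orientation: [2.281, -2.158, -0.003]
force: [-6.7, -0.2, 3.7]
opening: 0.0929
```

```bash
python3 - <<'E'
from h import *
s=read_state();print(s['t'],s['tool_pos'],s['force'],s['wrist_torque'])
cv2.imwrite("pics/w6.png",read_camera("wrist")[:,:,::-1])
E
```

```text
9.55 [ 0.51802794 -0.16100833  0.04823058] [-6.6618194  -0.16099755  3.72906009] [0.03708793 1.08875211 0.11472603]
```

View pics/w6.png

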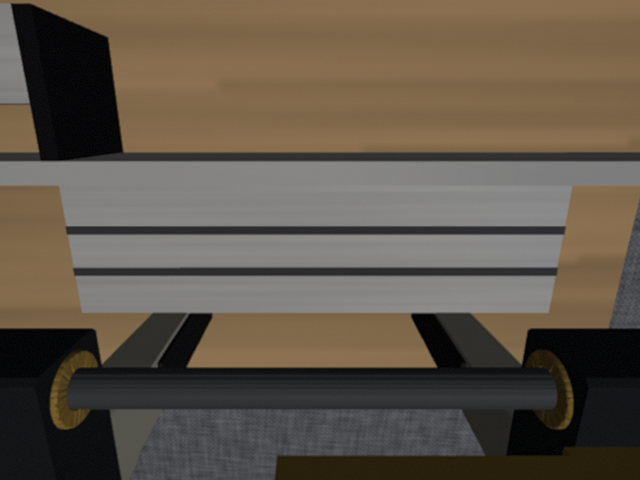

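The profile lies along the fence (front edge row 313, back edge row 186, ends at columns 58–82 and 550–572), with 6.7 N contact. Now I'll get its y position for the end push.

```bash
python3 - <<'E'
from h import *
c=calibration("wrist"); off=np.array([2,-2.3])
B=np.array([ray(c,*(np.array(p)-off),.06)[:2] for p in ((58,186),(572,186),(550,313),(82,313))]);print(B,B.mean(0),np.linalg.norm(np.diff(B,axis=0),axis=1))
E
```

```text
[[ 0.57137344 -0.06873748]
 [ 0.58146477 -0.24928644]
 [ 0.53227773 -0.25269643]
 [ 0.52210823 -0.07171684]] [ 0.55180604 -0.1606093 ] [0.18083076 0.0493051  0.18126509]
```

>>> carry_out(
  steps=[
    {"xyz": [-1.5,-0.08,0],"rot": [0,0,0]},
    {"xyz": [-2,-0.1,3],"rot": [0,0,0]},
    {"xyz": [-2,-0.1,6.5],"rot": [0,0,0]},
    {"xyz": [-1,-5,6.5],"rot": [0,0,0]},
    {"xyz": [1,-9,6.5],"rot": [0,0,0]},
    {"xyz": [4.0,-13.4,6.5],"rot": [0,0,0]},
    {"xyz": [4.0,-13.4,6.5],"rot": [0,0,0]},
    {"xyz": [4.0,-13.4,6.5],"rot": [0,0,0]},
  ],
  grip=0.0,
)

```text
t: 10.4
tool_pos: [0.5591, -0.2958, 0.1124]
orientation: [-2.28, 2.161, 0.002]
force: [0.1, 0.4, 0.1]
opening: 0.0334
```

```bash
python3 - <<'E'
from h import *
s=read_state();print(s['t'],s['tool_pos'],s['force'],s['opening'])
cv2.imwrite("pics/w7.png",read_camera("wrist")[:,:,::-1])
E
```

```text
10.4 [ 0.55905335 -0.2958255   0.11243616] [0.05225263 0.37805215 0.07112231] 0.033374374247571593
```

View pics/w7.png

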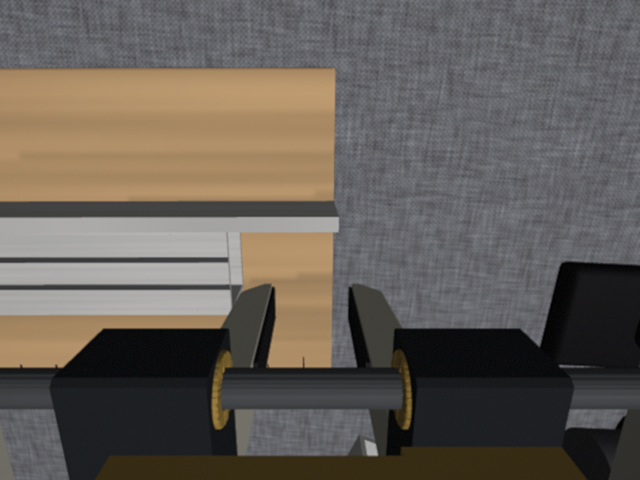

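```bash
python3 - <<'E'
from h import *
t=calibration("top"); print(ray(t,463,235,.15), ray(t,476,245,.05)); c=calibration("wrist"); print(ray(c,558,300,.05),ray(c,558,300,.0))
E
```

```text
[ 0.51497228 -0.3960708   0.15      ] [ 0.48995843 -0.45666278  0.05      ]
[ 0.54781168 -0.44179983  0.05      ] [ 0.52656421 -0.47726909  0.        ]
```

>>> carry_out(
  steps=[
    {"xyz": [0,0,0],"rot": [0,0,0]},
    {"xyz": [0,0,0],"rot": [0,0,0]},
    {"xyz": [0,0,-3],"rot": [0,0,0]},
    {"xyz": [0,0,-5],"rot": [0,0,0]},
    {"xyz": [0,0,-6.3],"rot": [0,0,0]},
    {"xyz": [0,0,-6.3],"rot": [0,0,0]},
  ],
)

```text
t: 11.05
tool_pos: [0.5574, -0.2935, 0.0485]
orientation: [2.282, -2.158, -0.005]
force: [-0.4, -0.2, 0.3]
opening: 0.0003
```

>>> carry_out(
  steps=[
    {"xyz": [-0.06,1.0,0],"rot": [0,0,0]},
    {"xyz": [-0.11,2.0,0],"rot": [0,0,0]},
    {"xyz": [-0.14,2.6,0],"rot": [0,0,0]},
    {"xyz": [-0.19,3.4,0],"rot": [0,0,0]},
    {"xyz": [-0.23,4.2,0],"rot": [0,0,0]},
    {"xyz": [-0.28,5.0,0],"rot": [0,0,0]},
    {"xyz": [-0.32,5.8,0],"rot": [0,0,0]},
    {"xyz": [-0.37,6.6,0],"rot": [0,0,0]},
    {"xyz": [-0.41,7.4,0],"rot": [0,0,0]},
    {"xyz": [-0.41,7.4,0],"rot": [0,0,0]},
  ],
)

```text
t: 12.05
tool_pos: [0.5544, -0.2194, 0.05]
orientation: [-2.283, 2.158, 0.002]
force: [0.1, -0.2, -0.6]
opening: 0.0007
```

```bash
python3 - <<'E'
from h import *
s=read_state();print(s['t'],s['tool_pos'],s['force'],s['opening'])
cv2.imwrite("pics/w8.png",read_camera("wrist")[:,:,::-1])
im=read_camera("side")[:,:,::-1]
cv2.imwrite("pics/s8.png",cv2.resize(im[160:320,220:380],None,fx=3.7,fy=3.7,interpolation=cv2.INTER_CUBIC))
E
```

```text
12.05 [ 0.55435059 -0.21940946  0.04996281] [ 0.05510209 -0.1544459  -0.57112133] 0.0006805637723368645
```

View pics/w8.png

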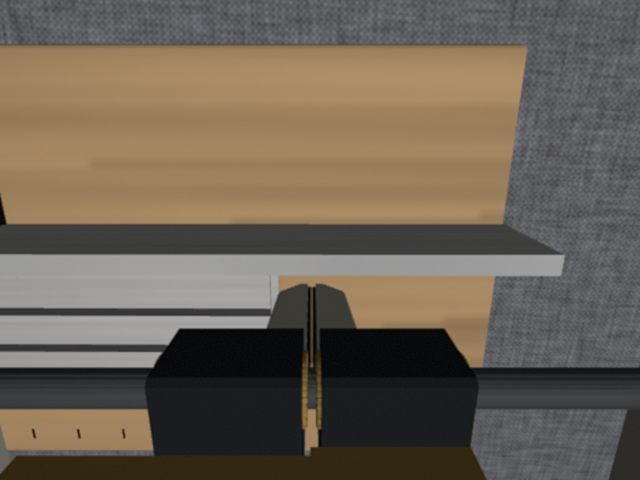

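View pics/s8.png

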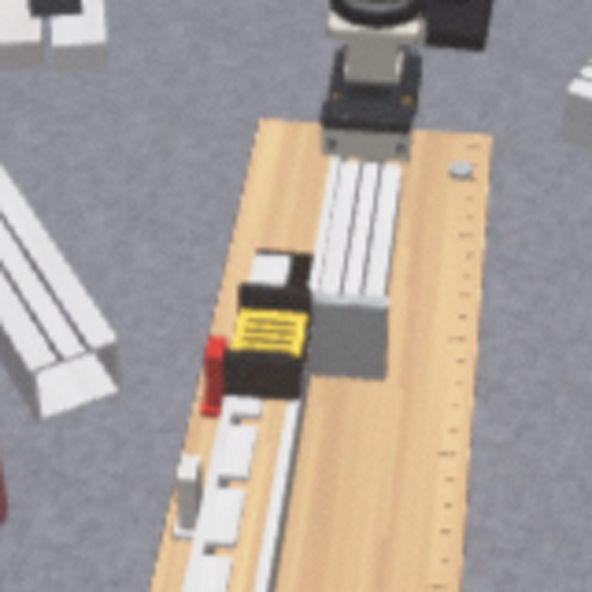

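The profile slides along the fence, still flush. About 25–30 mm remain.

>>> carry_out(
  steps=[
    {"xyz": [-0.03,0.6,0],"rot": [0,0,0]},
    {"xyz": [-0.07,1.2,0],"rot": [0,0,0]},
    {"xyz": [-0.1,1.8,0],"rot": [0,0,0]},
    {"xyz": [-0.12,2.1,0],"rot": [0,0,0]},
    {"xyz": [-0.13,2.3,0],"rot": [0,0,0]},
    {"xyz": [-0.13,2.3,0],"rot": [0,0,0]},
  ],
)

```text
t: 12.75
tool_pos: [0.5535, -0.1976, 0.0505]
orientation: [-2.282, 2.159, 0.0]
force: [0.4, 1.5, 0.1]
opening: 0.0004
```

>>> carry_out(
  steps=[
    {"xyz": [-0.01,0.2,0],"rot": [0,0,0]},
    {"xyz": [-0.02,0.4,0],"rot": [0,0,0]},
    {"xyz": [-0.03,0.5,0],"rot": [0,0,0]},
    {"xyz": [-0.03,0.5,0],"rot": [0,0,0]},
  ],
)

```text
t: 13.15
tool_pos: [0.5532, -0.193, 0.0505]
orientation: [-2.282, 2.159, -0.0]
force: [0.8, -0.7, 0.7]
opening: 0.0005
```

>>> carry_out(
  steps=[
    {"xyz": [-0.01,0.2,0],"rot": [0,0,0]},
    {"xyz": [-0.02,0.3,0],"rot": [0,0,0]},
    {"xyz": [-0.02,0.4,0],"rot": [0,0,0]},
    {"xyz": [-0.02,0.4,0],"rot": [0,0,0]},
  ],
)

```text
t: 13.55
tool_pos: [0.553, -0.189, 0.0505]
orientation: [-2.282, 2.159, -0.0]
force: [0.0, -2.5, 1.7]
opening: -0.0
```

```bash
python3 - <<'E'
from h import *
s=read_state();print(s['t'],s['tool_pos'],s['force'],s['opening'])
im=read_camera("side")[:,:,::-1]
cv2.imwrite("pics/s9.png",cv2.resize(im[190:290,260:360],None,fx=5.8,fy=5.8,interpolation=cv2.INTER_CUBIC))
E
```

```text
13.55 [ 0.55301023 -0.18899038  0.05054957] [ 0.0216473  -2.48883403  1.73392311] -2.3024378493927676e-05
```

View pics/s9.png

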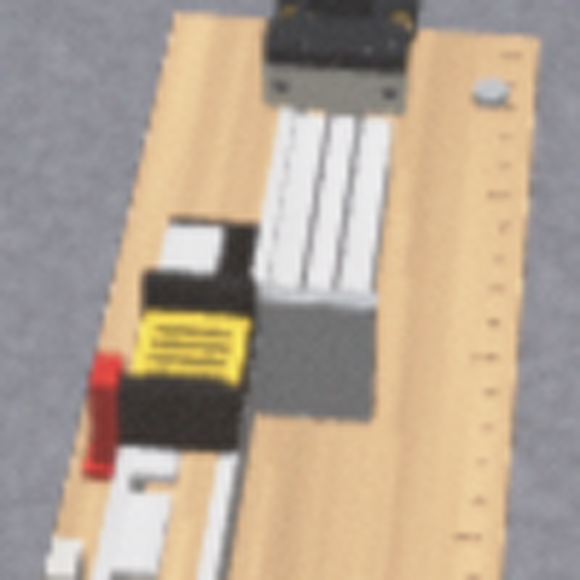

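>>> carry_out(
  steps=[
    {"xyz": [-0.01,0.15,0],"rot": [0,0,0]},
    {"xyz": [-0.02,0.3,0],"rot": [0,0,0]},
    {"xyz": [-0.02,0.3,0],"rot": [0,0,0]},
  ],
)

```text
t: 13.9
tool_pos: [0.5528, -0.186, 0.0505]
orientation: [-2.282, 2.159, -0.0]
force: [0.4, -2.9, 0.6]
opening: 0.0007
```

>>> carry_out(
  steps=[
    {"xyz": [-0.01,0.15,0],"rot": [0,0,0]},
    {"xyz": [-0.02,0.3,0],"rot": [0,0,0]},
    {"xyz": [-0.02,0.4,0],"rot": [0,0,0]},
    {"xyz": [-0.02,0.4,0],"rot": [0,0,0]},
  ],
)

```text
t: 14.3
tool_pos: [0.5531, -0.1852, 0.0513]
orientation: [2.28, -2.158, 0.008]
force: [0.0, -15.9, -2.0]
opening: 0.0006
```

Butted: 16 N with the tool stalled. I'll back off and check from above.

>>> carry_out(
  steps=[
    {"xyz": [0.06,-1.5,0],"rot": [0,0,0]},
    {"xyz": [0.1,-3.0,2],"rot": [0,0,0]},
    {"xyz": [0.1,-3.0,7],"rot": [0,0,0]},
    {"xyz": [0,0.5,11],"rot": [0,0,0]},
    {"xyz": [-2,4.5,15],"rot": [0,0,0]},
    {"xyz": [-4,9,17],"rot": [0,0,0]},
    {"xyz": [-6,11,17],"rot": [0,0,0]},
    {"xyz": [-6,11,17],"rot": [0,0,0]},
    {"xyz": [-6,11,17],"rot": [0,0,0]},
  ],
)

```text
t: 15.2
tool_pos: [0.4924, -0.0712, 0.2208]
orientation: [-2.284, 2.156, -0.0]
force: [0.5, -0.4, -0.6]
opening: 0.0003
```

```bash
python3 - <<'E'
from h import *
s=read_state();print(s['t'],s['tool_pos'],s['force'],s['opening'])
im=read_camera("wrist")[:,:,::-1]
cv2.imwrite("pics/w10.png",im)
im=read_camera("side")[:,:,::-1]
cv2.imwrite("pics/s10.png",cv2.resize(im[190:290,260:360],None,fx=5.8,fy=5.8,interpolation=cv2.INTER_CUBIC))
E
```

```text
15.2 [ 0.49237702 -0.07120183  0.22076251] [ 0.49886361 -0.42357254 -0.59865659] 0.0003265051931861233
```

View pics/w10.png

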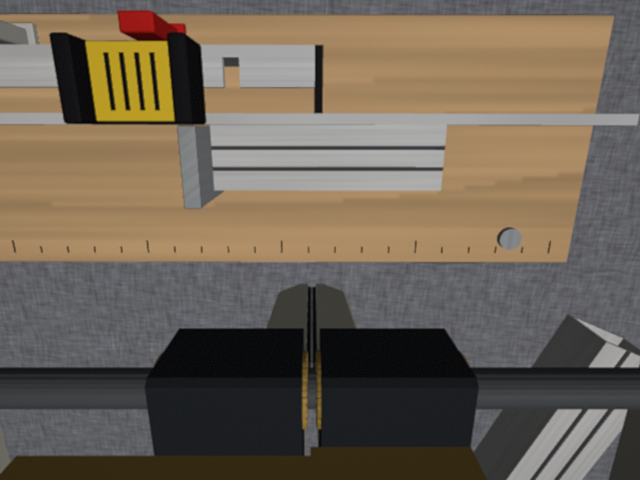

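View pics/s10.png

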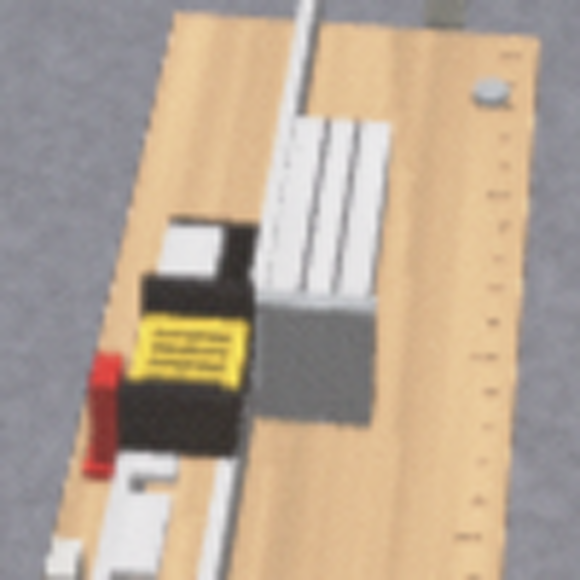

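```bash
python3 - <<'E'
from h import *
im=cv2.imread("pics/w10.png"); c=calibration("wrist"); off=np.array([2,-2.3])
cv2.imwrite("pics/w10c.png",cv2.resize(im[105:215,170:460],None,fx=2.75,fy=2.75,interpolation=2))
H,S,V=cv2.split(cv2.cvtColor(im,cv2.COLOR_BGR2HSV))
us=np.arange(225,436,10); v=[]
for u in us:
    col=S[170:210,u].astype(float); v.append(170+np.argmax(np.diff(cv2.GaussianBlur(col[:,None],(1,3),0).ravel()))+.5)
p=np.array([ray(c,*(np.array([u,w])-off),.06)[:2] for u,w in zip(us,v)])
k=np.polyfit(p[:,1],p[:,0],1); print("front edge slope",k, np.array(v)[[0,5,10,15,20]])
us=np.array([20,40,240,300,360,420,500,560,600]); v=[]
for u in us:
    col=S[100:140,u].astype(int); print(u,[int(x) for x in col[8:32]])
E
```

```text
front edge slope [-0.0501523   0.51801776] [189.5 189.5 190.5 190.5 190.5]
20 [105, 104, 107, 104, 74, 22, 2, 5, 3, 5, 5, 5, 5, 6, 5, 3, 42, 98, 108, 107, 105, 106, 105, 105]
40 [105, 107, 107, 106, 73, 21, 2, 3, 3, 5, 3, 3, 3, 3, 2, 2, 40, 100, 107, 107, 106, 105, 106, 106]
240 [105, 104, 107, 109, 89, 27, 3, 2, 3, 3, 5, 5, 3, 5, 3, 3, 3, 3, 2, 3, 2, 5, 3, 3]
300 [104, 105, 106, 106, 95, 41, 8, 3, 2, 3, 3, 3, 3, 3, 3, 2, 2, 0, 2, 2, 2, 0, 2, 3]
360 [105, 104, 105, 107, 95, 43, 8, 2, 3, 2, 2, 2, 2, 3, 2, 3, 2, 0, 1, 3, 1, 2, 3, 2]
420 [103, 104, 105, 106, 100, 59, 14, 0, 2, 2, 3, 2, 2, 2, 2, 2, 2, 1, 0, 1, 1, 2, 2, 2]
500 [104, 103, 104, 107, 100, 56, 13, 2, 0, 0, 2, 2, 2, 3, 2, 3, 5, 64, 103, 108, 106, 105, 106, 105]
560 [105, 105, 105, 107, 102, 58, 15, 3, 0, 0, 0, 2, 0, 2, 2, 3, 3, 57, 103, 108, 107, 105, 106, 106]
600 [13, 16, 13, 16, 15, 9, 5, 3, 3, 3, 3, 3, 3, 2, 2, 2, 2, 6, 13, 15, 15, 15, 13, 13]
```

View pics/w10c.png

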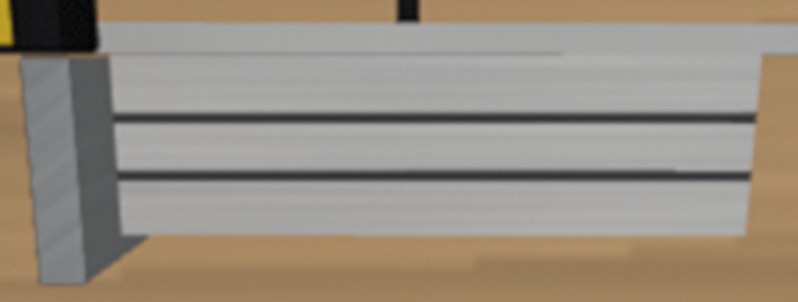

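Final check of tab height and bystanders, then I'll hand in. The robot is clear, 220 mm up.

```bash
python3 - <<'E'
from h import *
c=calibration("side"); im=read_camera("side")[:,:,::-1].copy(); im0=cv2.imread("pics/side0.png")
H,S,V=cv2.split(cv2.cvtColor(im,cv2.COLOR_BGR2HSV)); m=((H>20)&(H<35)&(S>150)).astype(np.uint8); k=np.zeros_like(m);k[215:275,260:330]=1
M=cv2.moments(cv2.morphologyEx(m*k,cv2.MORPH_CLOSE,np.ones((5,5))),True);print("tab",M['m10']/M['m00'],M['m01']/M['m00'])
for n,b in(("drill",(110,175,325,360)),("spray",(240,310,185,225)),("tub",(370,470,260,335))):
    print(n,cv2.absdiff(im,im0)[b[0]:b[1],b[2]:b[3]].mean())
s=read_state();print(s['t'],s['force'],s['dq'].round(4)); print(close_job())
E
```

```text
tab 292.62011173184356 249.60893854748602
drill 41.24776556776557
spray 1.8257142857142856
tub 1.8125777777777778
15.35 [-0.30385211 -0.00944275  0.58325033] [-0.006   0.0079 -0.0014 -0.0012  0.0005  0.0017]
the job is handed in; nothing more can be done
None
```

```bash
python3 - <<'E'
from h import *
im=read_camera("side")[:,:,::-1]; t=read_camera("top")[:,:,::-1]; a=cv2.imread("pics/top0.png")
cv2.imwrite("pics/end.png",np.hstack([im[90:300,200:440],cv2.resize(t[170:290,400:560],None,fx=1.75,fy=1.75),cv2.resize(a[170:290,400:560],None,fx=1.0,fy=1.75)]))
E
```

```text
the job is handed in; nothing more can be done
```

I pressed the tab, slid the stop one notch toward jig -y to the red clip and let it latch. I then pushed the profile flush to the fence and butted it against the stop plate. The job was handed in at about 15.4 s, with the gripper empty and well clear of the jig. No verdict was reported.

Last checks:
- **Stop:** the tab was up and in line with the red clip to about 0.3 mm in the wrist view after latching. In the last side view it had shifted by under a pixel, which fits the 1.5 mm of latch play. A push on the stop met 6 N and the tool stalled, so it was locked.
- **Profile against the fence:** its front edge measured parallel to the fence within about 0.005 rad. Its side was flush to about 1 mm.
- **Profile against the plate:** the end push stalled at 16 N, and pictures after backing off showed no gap.
- **Spray bottle and tub:** their image regions were unchanged.
- **Drill, not settled:** its image region in the side view differed strongly (mean difference 41). I think the arm was standing in front of it, but I handed in within the same script and could not check afterwards. The gripper body passed an estimated 1 cm from the drill's chuck, and readings after that move showed no contact force.

The top and wrist cameras disagreed by 4–5 mm on the tab's position. I corrected the wrist view using the visible fingertips and confirmed positions by touch.

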